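# Gauge a bearing cup and present it bore-up

### The job

Take the bearing cup from the V-rest nearer to you and find by feel which of its ends has the blind bore: try it on the plug gauge, without forcing it, and push the bore fully home on the plug. Then turn the cup over so that the bore faces straight up, ready for its bearing, and finish while still holding it like that in the gripper, still and about 20 cm above the table. Leave the other cup and the tools and bearings lying about where they are.

Things in the scene. Friction and masses are not known exactly. Their poses are not given: they have to be found in the camera images.
- cup_a_mid (a point): centre of one of two like bearing cups: plain aluminium cylinder, 46 mm in diameter, 60 mm long, 0.18 kg, lying in a V-rest, axis level. One end is closed, the other has a blind bore 33 mm in diameter and 30 mm deep (its floor is at the cup's centre). The x axis runs along the cup, but does not tell which end has the bore: find it by trying. z is up at the start
- cup_a: the same cup, same point and axes. It starts in the rest of its own letter; either cup may be the near one
- rest_a_top (a point): middle of the top of one of two fixed steel V-rests, 60 mm long (x, along the V), 38 mm wide, 34 mm high, on a foot plate 66 x 62 x 6 mm. The V has a right angle, 34 mm wide at the top, 17 mm deep; a cup lying in it has its axis along x, 15.5 mm above this point. The near rest has x below 0.6 m, the far one above
- cup_b_mid (a point): centre of one of two like bearing cups: plain aluminium cylinder, 46 mm in diameter, 60 mm long, 0.18 kg, lying in a V-rest, axis level. One end is closed, the other has a blind bore 33 mm in diameter and 30 mm deep (its floor is at the cup's centre). The x axis runs along the cup, but does not tell which end has the bore: find it by trying. z is up at the start
- cup_b: the same cup, same point and axes. It starts in the rest of its own letter; either cup may be the near one
- rest_b_top (a point): middle of the top of one of two fixed steel V-rests, 60 mm long (x, along the V), 38 mm wide, 34 mm high, on a foot plate 66 x 62 x 6 mm. The V has a right angle, 34 mm wide at the top, 17 mm deep; a cup lying in it has its axis along x, 15.5 mm above this point. The near rest has x below 0.6 m, the far one above
- gauge_nose (a point): centre of the front face of the plug of the gauge: a level steel pin 29 mm in diameter, 50 mm long, tapering to 21 mm over its last 7 mm, axis 80 mm above the table. x runs along the plug from the nose into the stand, the way a cup is pushed on; z is up. With the bore fully home the cup's centre is at this point; with its closed end against the nose it is 30 mm short of it
- gauge: the plug gauge, fixed to the table: base plate 112 x 84 x 12 mm that reaches 28 mm ahead of the nose, upright block 56 mm wide with its top 106 mm above the table, collar 42 mm in diameter and 6 mm thick round the plug's root. Origin under the middle of the base plate, axes as at the nose
- bearing_p: ball bearing, 32 mm across, 9 mm thick, lying flat; a bystander
- bearing_q: ball bearing like the other, 32 mm across, 9 mm thick, lying flat; a bystander
- mallet: nylon mallet on its side, 246 mm long, at the right; a bystander
- driver: screwdriver lying flat, 170 mm long, behind the gauge; a bystander
Things that resemble listed ones, but are neither listed nor needed, are in the scene too. Leave any pink look-alike of the cup_b alone.

How it is judged:
By the outcome, as a careful person would: the job done as asked, in the order asked, and still so for the second after the job is handed in, while the arm keeps its last pose, push and grip.
It also fails if it takes over 72 s, if anything falls off the work surface, if the arm or the gripper's body presses on something with over 40 N, if the wrist force passes 120 N, or if a joint passes its speed limit or range.

### The arm

A 7-joint arm with a two-finger parallel gripper is mounted at the origin on a cart in front of the work surface, level with it; the furniture and walls round the work are solid. World frame = base frame: x ahead of the robot, y to its left, z up, the work surface at z = 0. Lengths are in m, angles in rad, forces in N, time in s.
With the tool pointing down it reaches from about 0.425 to 0.925 m from the base axis. Payload 6.8 kg.
Tool frame: the origin (TCP) lies midway between the tips of the shut fingers; the grasp point (between the pads) lies 19 mm behind it; z points along the fingers, y is the direction in which the jaws open and shut (so a half turn about z gives the same grasp; the last joint's range is limited). The gripper opens to 85 mm and grips with 20 to 120 N. Pads are 22 mm wide; open, the fingers measure 114 mm over their backs; the gripper's body (76 mm by 85 mm) begins 54 mm behind the grasp point. The pads swing forward as they close: fully open they stand 13 mm farther back than shut.
Start: joints at [-0.108, 0.477, 0.022, 1.555, -0.011, 1.109, -0.083], TCP at [0.675, 0, 0.231] pointing down, gripper open.
Joint ranges: [-2.96, 2.96], [-0.34, 2.1], [-1.41, 1.46], [0.24, 2.44], [-1.37, 4.51], [0.17, 1.92], [-2.96, 2.96]. Speed limits (rad/s): [2.39, 2.39, 3.14, 3.14, 3.14, 3.14, 3.14].

### API

Orientations are given as a unit quaternion [w, x, y, z].
In Python, from station import bot, vision gives the robot as it stands.
- The arm moves only by the tool move_arm, never from a script. Its argument "increments" is text: rows parted by semicolons, each of 7 numbers parted by spaces: the opening, from 0 (shut) to 1 (fully open), then the shift along the world's x, y, z in mm, then the turn, a rotation vector about the world's x, y, z in rad. In form: grip x y z rx ry rz; .... A call has exactly 8 rows; each row shifts and turns the commanded pose from where the row before left it; what a row does not reach is not made up. A row lasts 1/8 s, in which the tool goes at most 62.5 mm and 10.7 degrees, less where a joint would pass 70% of its speed; a pose out of reach is approached as far as the arm can. A call with a gripper value outside its range is refused whole. The fingers move at their own pace and stop on an object; "newtons" is the grip in N (left out, the last holds). Time passes only in rows, so rows that do not move let the fingers close, or fill a call up. It gives the time, the measured TCP pose, the force and the opening at its end, in the units of the state.
- bot.get_obs(): the state, without advancing time (a new reading comes with each control period).
- vision.read_camera(name): name is "scene" or "side" or "wrist"; returns (picture, depth): 400x640x3 uint8, red, green, blue; 400x640 float32, m along the optical axis (not along the pixel's ray), 0 where there is no reading.
- vision.calibration(name): a dict with "fx", "fy", "cx", "cy" (pixels), "k1" (the pictures are not rectified: a ray, as slopes to the right and down, at radius r is drawn at 1 + k1 r^2 times it, then the intrinsics apply), "R" (3x3) and "t" (3): a world point X has camera coordinates R X + t; the wrist camera has in their place "hand_eye" (4x4, takes a point from camera to tool coordinates, whose origin is the TCP and whose axes are the flange's). Camera axes: x right, y down, z forward; pixel columns grow to the right and rows downward; lengths in m; the calibration is good to about 2 mm. A picture is of the moment at which its call begins: read the wrist's pose just before it. calibration takes no time and is no camera call.
- bot.hand_in(): hands the job in, once; it reports no verdict.
The state is a dict: "t": time; "q": joint angles; "joint_vel": joint speeds; "joint_torque": joint torques, N m; "eef_pos": TCP position; "tool_rot": TCP orientation; "contact_force": force on the tool from outside, world axes, zero at the start; "torque": the same for the moment, N m; "gripper_width": opening from 0.0 (shut) to 1.0 (fully open).
Only numpy, scipy, OpenCV 4.12 (cv2) and the standard library are available. Lean on these libraries where they do the work, as an engineer would, in place of code of your own. Each camera call takes 0.05 s, during which the arm holds its last target.

## Working session

There is one attempt and no reset: what is moved stays moved. The work goes in short steps, Python scripts to look and compute and a tool call to move; the robot and the scene stay as the last step left them, time stands still between calls to the robot, and variables do not carry over. Pictures are saved under pics/ and viewed, and the job is handed in when it is done.

Besides the shell and the picture viewer there is one more tool, called after "Emit:" by a JSON object that holds its "method" and its "body". move_arm: Moves the arm, as the interface text tells. Its arguments: {"type":"object","properties":{"increments":{"type":"string"},"newtons":{"type":"number"}},"required":["increments"]}

```bash
ls && mkdir -p pics
python3 - <<'E'
from station import bot, vision
import cv2, numpy as np
o=bot.get_obs(); print({k:np.round(v,3) for k,v in o.items()})
for n in ["scene","side","wrist"]:
    p,d=vision.read_camera(n); cv2.imwrite(f"pics/{n}0.png",p[:,:,::-1]); np.save(f"pics/{n}0d.npy",d); np.save(f"pics/{n}0p.npy",p)
    print(n,vision.calibration(n))
E
```

```text
pics
{'t': np.float64(0.0), 'q': array([-0.108,  0.478,  0.022,  1.556, -0.012,  1.109, -0.083]), 'joint_vel': array([ 0.   , -0.001,  0.001,  0.001, -0.001,  0.001, -0.001]), 'joint_torque': array([-1.0000e-03, -5.9644e+01,  1.6080e+00, -2.8119e+01,  1.2000e-02,
        9.0000e-03,  0.0000e+00]), 'eef_pos': array([ 0.674, -0.   ,  0.23 ]), 'tool_rot': array([-0.001,  0.707,  0.707, -0.001]), 'contact_force': array([ 0.103,  0.582, -0.297]), 'torque': array([ 0.   , -0.003, -0.017]), 'gripper_width': np.float64(0.999)}
scene {'fx': 393.80443074282016, 'fy': 393.80443074282016, 'cx': 318.11340657212736, 'cy': 208.23858637856733, 'k1': -0.08946488251642584, 'R': array([[ 0.81640083, -0.57732594,  0.01358106],
       [-0.27401236, -0.40797014, -0.87090619],
       [ 0.5083374 ,  0.70728716, -0.4912616 ]]), 't': array([-0.45731051,  0.18273827,  0.78384786])}
side {'fx': 390.94520311276284, 'fy': 390.94520311276284, 'cx': 317.26515983197135, 'cy': 202.41253151703327, 'k1': -0.0038357814246079147, 'R': array([[ 0.91700579, -0.39822795,  0.02269098],
       [-0.201182  , -0.51088734, -0.83577505],
       [ 0.34442152,  0.76184554, -0.54860294]]), 't': array([-0.50869612,  0.12700377,  0.84967753])}
wrist {'fx': 301.6348000586445, 'fy': 301.6348000586445, 'cx': 312.6680158836206, 'cy': 201.66924985444035, 'k1': -0.05072454425907238, 'hand_eye': array([[ 3.04016015e-04, -9.65910944e-01, -2.58874400e-01,
         6.49493739e-02],
       [ 9.99999760e-01,  4.54622535e-04, -5.21909237e-04,
         2.50138938e-04],
       [ 6.21807981e-04, -2.58874179e-01,  9.65910851e-01,
        -1.42401258e-01],
       [ 0.00000000e+00,  0.00000000e+00,  0.00000000e+00,
         1.00000000e+00]])}
```

View pics/scene0.png

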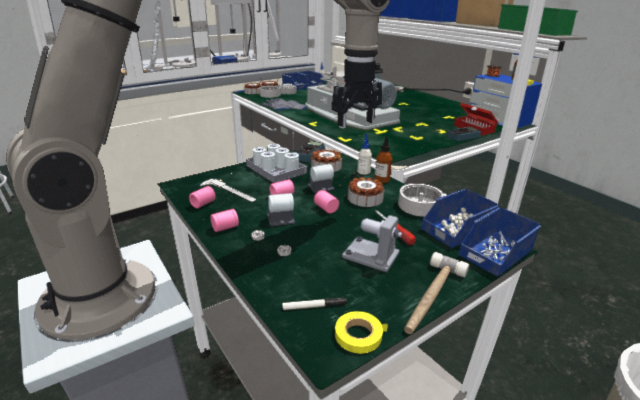

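View pics/side0.png

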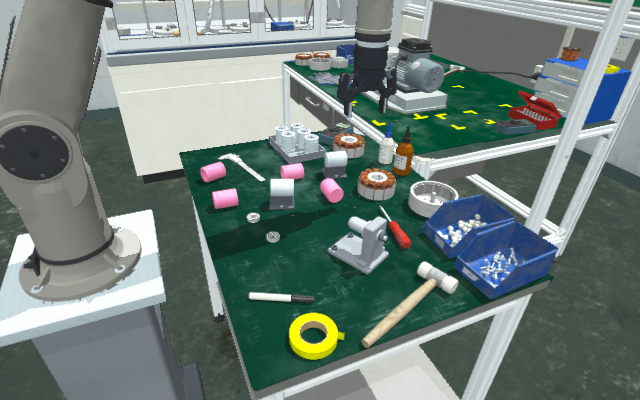

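View pics/wrist0.png

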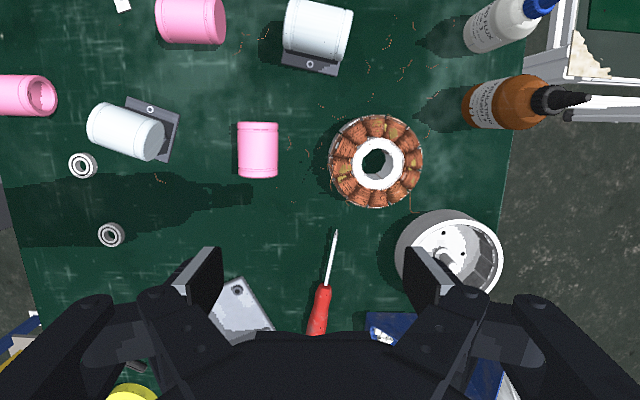

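```bash
cat > h.py <<'E'
import numpy as np, cv2
from scipy.spatial.transform import Rotation as Rn
def wr_T(pos,q):
    T=np.eye(4);T[:3,:3]=Rn.from_quat([q[1],q[2],q[3],q[0]]).as_matrix();T[:3,3]=pos;return T
def cam(vision,name,obs):
    c=vision.calibration(name)
    if name=="wrist": T=wr_T(obs["eef_pos"],obs["tool_rot"])@np.array(c["hand_eye"])
    else:
        T=np.eye(4);T[:3,:3]=c["R"].T;T[:3,3]=-c["R"].T@c["t"]
    return c,T
def slopes(c,uv):
    K=np.array([[c["fx"],0,c["cx"]],[0,c["fy"],c["cy"]],[0,0,1]])
    return cv2.undistortPoints(np.asarray(uv,float).reshape(-1,1,2),K,np.array([c["k1"],0,0,0.])).reshape(-1,2)
def pts(c,T,uv,d):
    s=slopes(c,uv); d=np.asarray(d).reshape(-1,1)
    P=np.c_[s*d,d]; return P@T[:3,:3].T+T[:3,3]
def onplane(c,T,uv,z):
    s=slopes(c,uv);r=np.c_[s,np.ones(len(s))]@T[:3,:3].T
    k=(z-T[2,3])/r[:,2]; return T[:3,3]+r*k[:,None]
def cloud(c,T,d):
    v,u=np.mgrid[0:400,0:640]; P=pts(c,T,np.c_[u.ravel(),v.ravel()],d.ravel()).reshape(400,640,3); P[d<=0]=np.nan; return P
def grab(bot,vision,name,tag):
    o=bot.get_obs(); p,d=vision.read_camera(name); cv2.imwrite(f"pics/{tag}.png",p[:,:,::-1]); np.save(f"pics/{tag}_d.npy",d); np.save(f"pics/{tag}_p.npy",p)
    c,T=cam(vision,name,o); return p,d,c,T
E
python3 - <<'E'
from station import bot, vision
from h import *
o=bot.get_obs()
for n in ["wrist","scene","side"]:
    p=np.load(f"pics/{n}0p.npy");d=np.load(f"pics/{n}0d.npy"); c,T=cam(vision,n,o); P=cloud(c,T,d)
    tests={"wrist":[(127,131),(317,30),(110,235),(82,165),(60,300),(238,290),(163,110),(150,106)],"scene":[(281,203),(321,174),(368,228),(383,222),(372,257),(283,217)],"side":[(283,188),(335,158),(372,226),(360,248)]}[n]
    for u,v in tests: print(n,(u,v),p[v,u],np.round(P[v,u],4))
w=np.load("pics/wrist0p.npy")
cv2.imwrite("pics/w_crop.png",cv2.resize(w[60:280,0:300,::-1],None,fx=2.6,fy=2.6,interpolation=cv2.INTER_CUBIC))
s=np.load("pics/side0p.npy")
cv2.imwrite("pics/s_crop.png",cv2.resize(s[140:290,190:430,::-1],None,fx=3.3,fy=3.3,interpolation=cv2.INTER_CUBIC))
E
```

```text
wrist (127, 131) [254 255 255] [0.4901 0.0569 0.0727]
wrist (317, 30) [243 248 251] [0.6783 0.146  0.0716]
wrist (110, 235) [ 9 34 25] [ 0.3992 -0.0823 -0.0005]
wrist (82, 165) [25 60 50] [ 3.784e-01  1.330e-02 -2.000e-04]
wrist (60, 300) [38 73 62] [ 3.007e-01 -1.860e-01 -1.000e-04]
wrist (238, 290) [47 50 52] [ 0.575  -0.1518  0.0188]
wrist (163, 110) [120 125 139] [0.4968 0.0789 0.0059]
wrist (150, 106) [255 255 255] [0.4839 0.0835 0.0105]
scene (281, 203) [195 202 208] [0.4667 0.0351 0.0621]
scene (321, 174) [153 162 164] [0.663  0.1318 0.0579]
scene (368, 228) [134 135 145] [ 0.5489 -0.2064  0.0833]
scene (383, 222) [199 200 213] [ 0.5697 -0.23    0.1038]
scene (372, 257) [100 100 105] [ 0.5536 -0.2233  0.0117]
scene (283, 217) [53 53 58] [0.4724 0.0374 0.017 ]
side (283, 188) [225 239 241] [0.473  0.0371 0.0599]
side (335, 158) [224 237 241] [0.6702 0.1383 0.0626]
side (372, 226) [220 229 238] [ 0.5673 -0.2458  0.108 ]
side (360, 248) [195 208 219] [ 0.5726 -0.2013  0.0135]
```

View pics/w_crop.png

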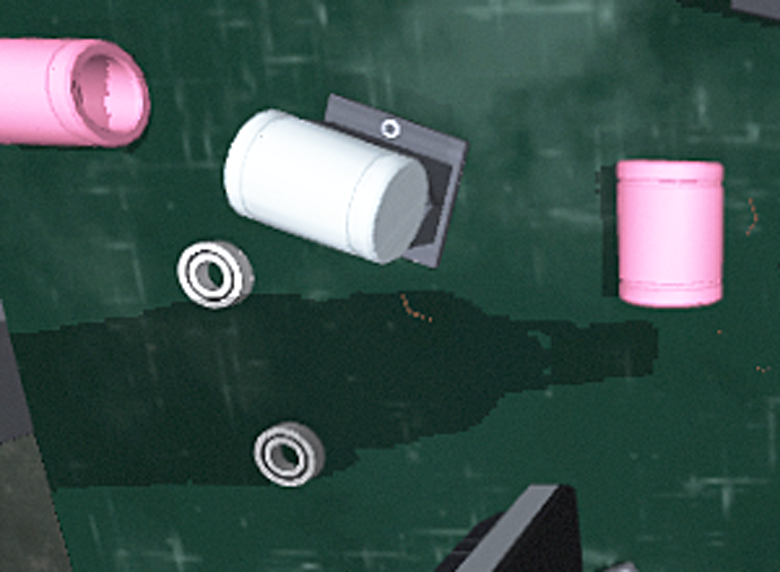

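View pics/s_crop.png

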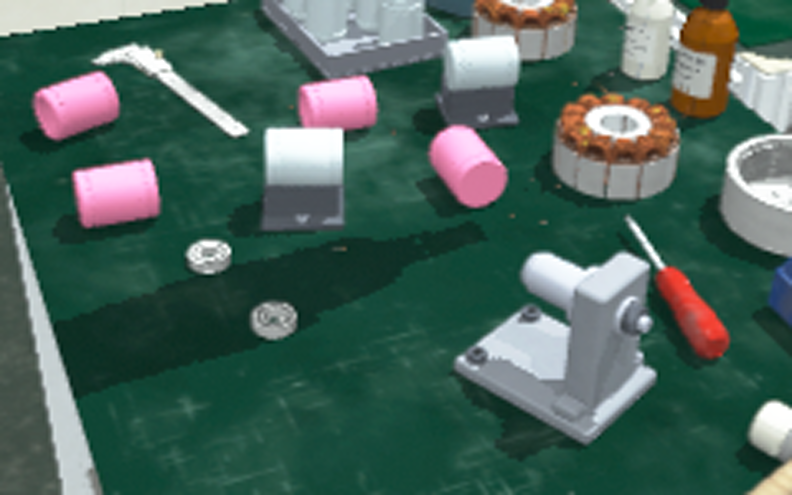

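The wrist view shows two cups in V-rests: one at px (127,131), x≈0.49, and one at (317,30), x≈0.68. The one at x<0.6 is the near one. It is white and sits in a rest, whereas the pink cylinders lie on the table. The near cup's right-hand end looks flat, so I expect the bore at the left end and will check by feel. The gauge is at side px ~(360,240), with its nose to the upper left. Next I'll measure both.

Run:
```python
from station import bot, vision
from h import *
o=bot.get_obs()
C={}
for n in ["wrist","scene","side"]:
    p=np.load(f"pics/{n}0p.npy").astype(int);d=np.load(f"pics/{n}0d.npy"); c,T=cam(vision,n,o); P=cloud(c,T,d)
    C[n]=(p,P)
    # near cup : white-ish points z>0.045 near (0.475,0.05)
    near=(np.hypot(P[...,0]-.475,P[...,1]-.05)<.06)
    m=near&(P[...,2]>.040)&(P[...,2]<.085)
    m&=(p.min(-1)>140)&(p.max(-1)-p.min(-1)<40)
    m=m.astype(np.uint8)
    Q=P[m>0]
    print(n,len(Q),"zmax",np.percentile(Q[:,2],98))
    top=Q[Q[:,2]>np.percentile(Q[:,2],98)-.006]
    xy=top[:,:2]; rect=cv2.minAreaRect((xy*1000).astype(np.float32)); print(" top strip rect",rect)
    u,s,vt=np.linalg.svd(xy-xy.mean(0),full_matrices=False); print(" ang",np.degrees(np.arctan2(vt[0,1],vt[0,0])),xy.mean(0))
    ax=vt[0]*np.sign(vt[0,0]); pr=xy@ax; print(" extent",pr.min(),pr.max(),pr.max()-pr.min(), "mid xy",(np.median(xy@np.array([-ax[1],ax[0]])))*np.array([-ax[1],ax[0]])+ax*(np.percentile(pr,1)+np.percentile(pr,99))/2)
    # gauge
    g=(np.hypot(P[...,0]-.565,P[...,1]+.21)<.11)
    for lo,hi,nm in [(.101,.112,"blocktop"),(.008,.017,"base"),(.085,.0985,"plugtop")]:
        mm=g&(P[...,2]>lo)&(P[...,2]<hi)&((p.max(-1)-p.min(-1))<40)
        G=P[mm]
        if len(G)>20: print(" ",nm,len(G),cv2.minAreaRect((G[:,:2]*1000).astype(np.float32)), G[:,2].mean())
```

```text
wrist 2905 zmax 0.07368708543515476
 top strip rect ((476.6133117675781, 55.63650131225586), (32.20107650756836, 61.61571502685547), 69.9345474243164)
 ang -20.995427398696062 [0.47692597 0.05608368]
 extent 0.3943138445132281 0.45564300204224367 0.06132915752901558 mid xy [0.47731996 0.05642086]
  base 2279 ((598.4385375976562, -205.61508178710938), (99.95950317382812, 132.87567138671875), 63.29540252685547) 0.01205545407017806
scene 321 zmax 0.07353982690295859
 top strip rect ((475.4398193359375, 49.93013000488281), (26.449846267700195, 60.366397857666016), 67.2290267944336)
 ang 158.24782238673376 [0.47493987 0.04994893]
 extent 0.3930695718508051 0.4533621464943562 0.06029257464355109 mid xy [0.47499808 0.04956223]
  blocktop 157 ((577.696533203125, -237.60865783691406), (54.88391876220703, 25.763202667236328), 24.562698364257812) 0.10529519571517619
  base 764 ((587.91650390625, -196.14573669433594), (139.81114196777344, 110.40935516357422), 24.970691680908203) 0.011842247418948338
  plugtop 261 ((564.7144775390625, -227.51461791992188), (54.51866912841797, 84.08479309082031), 41.37949752807617) 0.09108031199134209
side 366 zmax 0.0740137016047783
 top strip rect ((475.6932678222656, 50.51802444458008), (27.94171142578125, 57.81996154785156), 73.0506591796875)
 ang -18.98996540485253 [0.47505865 0.05104679]
 extent 0.4044640102230664 0.46179382497583027 0.057329814752763886 mid xy [0.47549261 0.05065844]
  blocktop 211 ((578.5638427734375, -235.43617248535156), (56.52004623413086, 29.235225677490234), 25.658212661743164) 0.10599034965769519
  base 852 ((586.697265625, -196.46865844726562), (134.8877716064453, 112.49642944335938), 25.54071044921875) 0.012606674738754146
  plugtop 307 ((565.5750122070312, -229.11505126953125), (51.284400939941406, 89.44560241699219), 42.40270233154297) 0.09135310087068135
```

```bash
cat > fit.py <<'E'
from h import *
from scipy.optimize import least_squares
def cylfit(Q,r,x0,zc=None):
    # params: lateral offset n, angle a, z height
    c0=np.array(x0[:2])
    def axes(a): return np.array([np.cos(a),np.sin(a)]),np.array([-np.sin(a),np.cos(a)])
    def f(q):
        _,n=axes(q[0]); return np.hypot((Q[:,:2]-c0)@n-q[1],Q[:,2]-q[2])-r
    s=least_squares(f,[x0[2],0,zc],loss="soft_l1",f_scale=.001)
    a,l,z=s.x; u,n=axes(a); t=(Q[:,:2]-c0)@u
    return a,c0+l*n,u,z,t,np.sqrt(np.mean(s.fun**2)),f(s.x)
E
python3 - <<'E'
from station import bot, vision
from fit import *
o=bot.get_obs()
A=[];G=[]
for n in ["wrist","scene","side"]:
    p=np.load(f"pics/{n}0p.npy").astype(int);d=np.load(f"pics/{n}0d.npy"); c,T=cam(vision,n,o); P=cloud(c,T,d)
    sat=p.max(-1)-p.min(-1)
    m=(np.hypot(P[...,0]-.475,P[...,1]-.05)<.06)&(P[...,2]>.045)&(P[...,2]<.085)&(sat<40)
    Q=P[m]
    a,c0,u,z,t,rms,res=cylfit(Q,.023,(.475,.052,np.radians(-20)),.0495)
    tt=t[abs(res)<.003]; lo,hi=np.percentile(tt,[.7,99.3])
    print(n,len(Q),"ang",np.degrees(a),"z",z,"rms",rms,"mid",c0+u*(lo+hi)/2,"len",hi-lo)
    p0=np.array([np.cos(np.radians(-65)),np.sin(np.radians(-65))])
    bt=np.array([.578,-.2365]); rel=P[...,:2]-bt; al=rel@p0; la=rel@np.array([-p0[1],p0[0]])
    m=(al>-.09)&(al<-.025)&(abs(la)<.018)&(P[...,2]>.07)&(P[...,2]<.1)
    Q=P[m]
    if len(Q)>30:
        a,c0,u,z,t,rms,res=cylfit(Q[al[m]>-.065],.0145,(.578,-.2365,np.radians(-65)),.08)
        print("  plug",len(Q),np.degrees(a),c0,z,rms,"t nose",np.percentile((Q[:,:2]-c0)@u,[.5,2,5]))
        for q in [np.percentile((Q[:,:2]-c0)@u,1)]: print("  nose",c0+u*q)
E
```

```text
wrist 2928 ang -20.804544225073265 z 0.049481934799654036 rms 0.003946674001243821 mid [0.47681016 0.05497268] len 0.0590056612137106
scene 340 ang -20.38553258527914 z 0.04937945463643375 rms 0.0018761677613818477 mid [0.47762963 0.05539033] len 0.05925163641558655
  plug 170 -68.1312750611346 [ 0.57771226 -0.23661549] 0.07977797002556851 0.0014109397531194055 t nose [-0.05965087 -0.05795881 -0.05604957]
  nose [ 0.55579691 -0.18201325]
side 344 ang -19.604359103664347 z 0.05020236687770431 rms 0.001648704896085514 mid [0.47726973 0.05634983] len 0.05707034058941539
  plug 179 -65.27105362046959 [ 0.57964737 -0.23574129] 0.080909570209402 0.0012456394271041244 t nose [-0.05967963 -0.05934714 -0.05712827]
  nose [ 0.55479499 -0.18178017]
```

Emit:
{"method": "move_arm", "body": {"increments": "1 -20 -50 0 0 0 0; 1 -20 -50 0 0 0 0; 1 -20 -50 0 0 0 0; 1 -20 -50 0 0 0 0; 1 -20 -50 0 0 0 0; 1 -5 -50 0 0 0 0; 1 0 0 0 0 0 0; 1 0 0 0 0 0 0"}}

```text
t: 1.15
eef_pos: [0.5701, -0.2993, 0.2309]
tool_rot: [-0.0, 0.707, 0.707, 0.0]
contact_force: [0.3, 0.4, 0.9]
gripper_width: 1.002
```

Run:
```python
from station import bot, vision
from fit import *
import json
o=bot.get_obs(); print(np.round(o["q"],3),o["eef_pos"],o["joint_vel"].max(),o["contact_force"])
p,d,c,T=grab(bot,vision,"wrist","w1"); p=p.astype(int); P=cloud(c,T,d)
sat=p.max(-1)-p.min(-1)
p0=np.array([np.cos(np.radians(-65)),np.sin(np.radians(-65))])
bt=np.array([.578,-.2365]); rel=P[...,:2]-bt; al=rel@p0; la=rel@np.array([-p0[1],p0[0]])
m=(al>-.09)&(al<-.025)&(abs(la)<.018)&(P[...,2]>.07)&(P[...,2]<.1)
Q=P[m]; k=(al[m]>-.053)
a,c0,u,z,t,rms,res=cylfit(Q[k],.0145,(.578,-.2365,np.radians(-65)),.08)
q=(Q[:,:2]-c0)@u
print("plug",len(Q),np.degrees(a),c0,z,rms,"nose t",np.percentile(q,[.3,1,3]),"nose",c0+u*np.percentile(q,.7))
for lo,hi,nm in [(.101,.112,"blocktop"),(.008,.017,"base")]:
    mm=(abs(al+.03)<.1)&(abs(la)<.07)&(P[...,2]>lo)&(P[...,2]<hi)&(sat<40)
    G=P[mm]; print(nm,len(G),cv2.minAreaRect((G[:,:2]*1000).astype(np.float32)),G[:,2].mean())
```

```text
[ 0.311  0.427  0.103  1.64  -0.049  1.078  0.429] [ 0.57006143 -0.29932082  0.23091423] 0.002439088491759988 [0.33117969 0.39786777 0.88914848]
plug 1237 -64.1385166103359 [ 0.57833389 -0.23633815] 0.07955689682988899 0.0006040435825973707 nose t [-0.05938289 -0.05897437 -0.05798139] nose [ 0.55256229 -0.1831727 ]
blocktop 1754 ((578.237060546875, -235.83111572265625), (55.725250244140625, 28.897693634033203), 25.866321563720703) 0.10529576604329184
base 3335 ((564.0484008789062, -206.56448364257812), (84.4043960571289, 111.94757080078125), 25.71456527709961) 0.0117294067858827
```

View pics/w1.png

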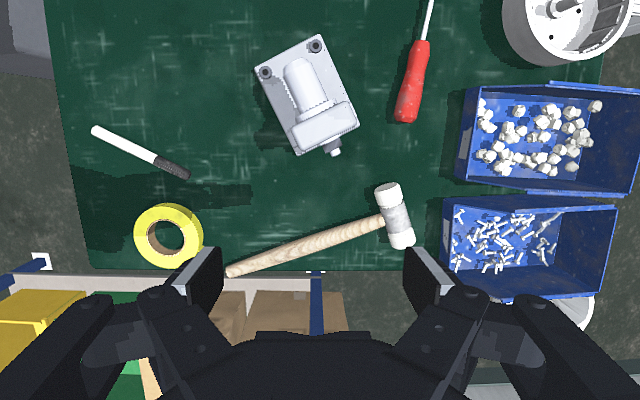

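The wrist view shows the gauge at px ~(305,95), nose pointing up-left. Plate size (84×112 mm), plate height (12 mm), block top (105 mm) and plug axis height (80 mm) all match the description. So the nose is at about (0.552,-0.182) and the plug direction is -64.3°. Next I'll move over the near cup.

Emit:
{"method": "move_arm", "body": {"increments": "1 -12 44 0 0 0 0.15; 1 -12 44 0 0 0 0.15; 1 -12 44 0 0 0 0.15; 1 -12 44 0 0 0 0.15; 1 -12 44 0 0 0 0.15; 1 -11 45 0 0 0 0.154; 1 -11 45 0 0 0 0.154; 1 -11 45 0 0 0 0.154"}}

```text
t: 2.2
eef_pos: [0.476, 0.0581, 0.2315]
tool_rot: [0.0, 0.174, 0.985, 0.0]
contact_force: [0.5, -0.3, 0.2]
gripper_width: 0.998
```

Run:
```python
from station import bot, vision
from fit import *
o=bot.get_obs(); print(np.round(o["q"],3),np.round(o["eef_pos"],4),o["tool_rot"],o["contact_force"])
R=wr_T(o["eef_pos"],o["tool_rot"])[:3,:3]; print("psi",np.degrees(np.arctan2(R[1,0],R[0,0])),R[:,2])
p,d,c,T=grab(bot,vision,"wrist","w2"); p=p.astype(int); P=cloud(c,T,d)
sat=p.max(-1)-p.min(-1)
m=(np.hypot(P[...,0]-.477,P[...,1]-.055)<.05)&(P[...,2]>.045)&(P[...,2]<.085)&(sat<40)
Q=P[m]; a,c0,u,z,t,rms,res=cylfit(Q,.023,(.477,.055,np.radians(-20)),.0495)
tt=t[abs(res)<.003]; lo,hi=np.percentile(tt,[.7,99.3]); print(len(Q),np.degrees(a),z,rms,"mid",c0+u*(lo+hi)/2,"len",hi-lo)
```

```text
[ 0.007  0.171 -0.288  1.993  0.058  0.985  0.912] [0.476  0.0581 0.2315] [2.23924700e-04 1.74390770e-01 9.84676486e-01 1.65671457e-04] [ 0.49620887 -0.25823307  0.21684988]
psi 159.9135815115097 [ 4.98769919e-04  2.48164774e-04 -9.99999845e-01]
2385 -20.3616485735732 0.04940060875569219 0.0008885423533801614 mid [0.47561567 0.0553526 ] len 0.05930787847139605
```

View pics/w2.png

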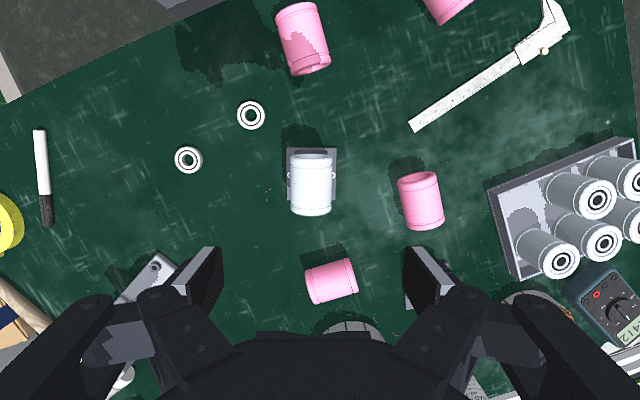

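The white near cup is at px (312,185) in its rest, centred between the jaws. The pink look-alikes at (330,280), (420,200) and (303,40) lie on the table, clear of the fingers. I'll go down now.

Emit:
{"method": "move_arm", "body": {"increments": "1 0 -2 -20 0 0 0; 1 0 0 -35 0 0 0; 1 0 0 -35 0 0 0; 1 0 0 -35 0 0 0; 1 0 0 -30 0 0 0; 1 0 0 -25 0 0 0; 1 0 0 0 0 0 0; 1 0 0 0 0 0 0", "newtons": 50}}

```text
t: 3.25
eef_pos: [0.4775, 0.0539, 0.0522]
tool_rot: [0.0, 0.178, 0.984, 0.0]
contact_force: [-0.6, 0.6, 0.4]
gripper_width: 0.998
```

Run:
```python
from station import bot, vision
from fit import *
o=bot.get_obs(); print(np.round(o["q"],3),np.round(o["eef_pos"],4),o["contact_force"])
R=wr_T(o["eef_pos"],o["tool_rot"])[:3,:3]; print("psi",np.degrees(np.arctan2(R[1,0],R[0,0])),R[:,2])
p,d,c,T=grab(bot,vision,"wrist","w3"); p=p.astype(int); P=cloud(c,T,d)
sat=p.max(-1)-p.min(-1)
m=(np.hypot(P[...,0]-.477,P[...,1]-.055)<.05)&(P[...,2]>.045)&(P[...,2]<.085)&(sat<40)
Q=P[m]; a,c0,u,z,t,rms,res=cylfit(Q,.023,(.477,.055,np.radians(-20)),.0495)
tt=t[abs(res)<.003]; lo,hi=np.percentile(tt,[.7,99.3]); print(len(Q),np.degrees(a),z,rms,"mid",c0+u*(lo+hi)/2,"len",hi-lo)
```

```text
[-0.043  0.44  -0.24   2.14   0.185  0.58   0.797] [0.4775 0.0539 0.0522] [-0.5566915   0.5901135   0.37636427]
psi 159.50901311828895 [ 1.03253589e-03  4.65525584e-04 -9.99999359e-01]
12568 -20.32458732230738 0.049669726518029304 0.010896321184116362 mid [0.4753292  0.05572905] len 0.05831908424888853
```

View pics/w3.png

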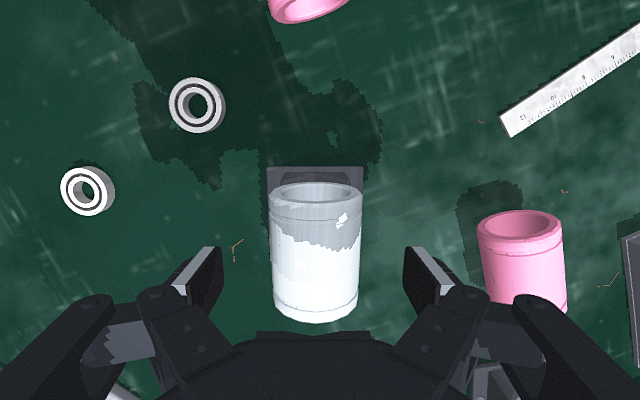

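The bore's open mouth shows at px (316,192), on the tool's +x end and facing the robot. The cup is centred between the jaws at column ~316. I'll lower the last 24 mm and close.

Emit:
{"method": "move_arm", "body": {"increments": "1 -1 1 -12 0 0 0; 1 0 0 -12 0 0 0; 1 0 0 0 0 0 0; 0.3 0 0 0 0 0 0; 0.3 0 0 0 0 0 0; 0.3 0 0 0 0 0 0; 0.3 0 0 0 0 0 0; 0.3 0 0 0 0 0 0", "newtons": 60}}

```text
t: 4.3
eef_pos: [0.4771, 0.0554, 0.0281]
tool_rot: [0.001, 0.178, 0.984, 0.001]
contact_force: [-0.2, 4.8, 6.9]
gripper_width: 0.523
```

Emit:
{"method": "move_arm", "body": {"increments": "0.3 0 0 5 0 0 0; 0.3 0 0 20 0 0 0; 0.3 0 0 35 0 0 0; 0.3 0 0 35 0 0 0; 0.3 0 0 35 0 0 0; 0.3 0 0 20 0 0 0; 0.3 0 0 0 0 0 0; 0.3 0 0 0 0 0 0"}}

```text
t: 5.3
eef_pos: [0.475, 0.0533, 0.1762]
tool_rot: [-0.001, 0.179, 0.984, -0.001]
contact_force: [-1.0, 0.3, -2.2]
gripper_width: 0.522
```

Run:
```python
from station import bot, vision
from fit import *
o=bot.get_obs(); print(np.round(o["q"],3),np.round(o["eef_pos"],4),o["contact_force"],o["torque"])
p,d,c,T=grab(bot,vision,"wrist","w4")
for n in ["side"]: grab(bot,vision,n,n+"4")
s=np.load("pics/side4_p.npy"); cv2.imwrite("pics/side4c.png",cv2.resize(s[60:240,180:420,::-1],None,fx=3.2,fy=3.2))
```

```text
[ 0.009  0.239 -0.288  2.053  0.089  0.863  0.882] [0.475  0.0533 0.1762] [-0.97336376  0.33041274 -2.16567907] [-0.0277371   0.03082743  0.00894438]
```

View pics/w4.png

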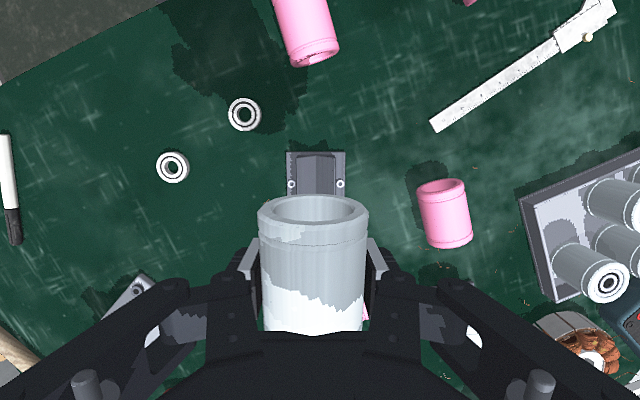

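View pics/side4c.png

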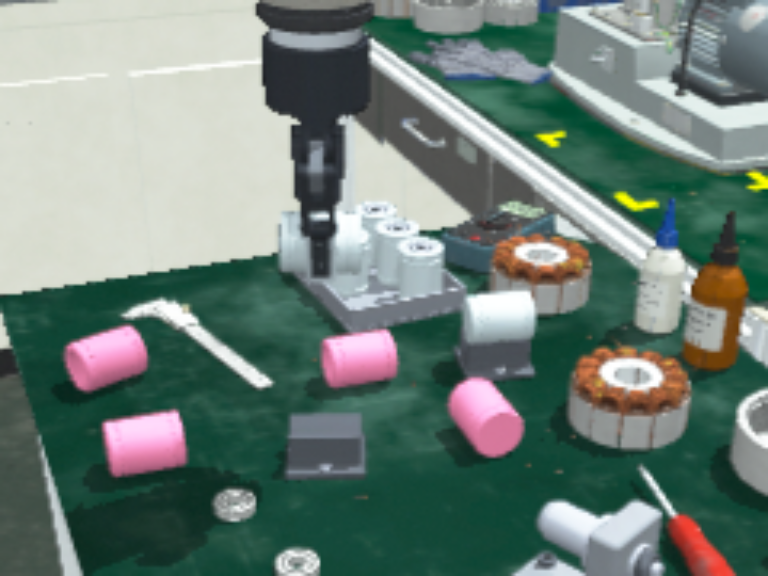

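```bash
cat > inhand.py <<'E'
from fit import *
def inhand(vision,tag):
    c=vision.calibration("wrist"); H=np.array(c["hand_eye"]); d=np.load(f"pics/{tag}_d.npy"); p=np.load(f"pics/{tag}_p.npy").astype(int)
    P=cloud(c,H,d)  # tool coords
    m=(abs(P[...,1])<.022)&(abs(P[...,0])<.045)&(P[...,2]>-.05)&(P[...,2]<-.012)&(p.min(-1)>70)&(p.max(-1)-p.min(-1)<40)
    m[:195]=False; m[330:]=False
    Q=P[m]
    def f(q): # axis: point (0,q0,q1) dir (1,q2,q3)
        u=np.array([1,q[2],q[3]]);u/=np.linalg.norm(u); w=Q-[0,q[0],q[1]]; w=w-np.outer(w@u,u); return np.linalg.norm(w,axis=1)-.023
    s=least_squares(f,[0,-.019,0,0],loss="soft_l1",f_scale=.0007); r=f(s.x)
    return Q,s.x,r,P
E
python3 - <<'E'
from station import bot, vision
from inhand import *
Q,x,r,P=inhand(vision,"w4")
g=Q[abs(r)<.0015]
print(len(Q),len(g),"y,z(mm)",x[:2]*1e3,"slopes",x[2:],"x range",np.percentile(g[:,0],[.5,99.5]), np.sqrt(np.mean(r[abs(r)<.0015]**2)))
for v in (195,200,205,215,230,260): print(v,np.round(P[v,313],4))
E
```

```text
12251 11150 y,z(mm) [ -0.29971862 -21.28278987] slopes [-0.00398611 -0.01468195] x range [-0.01871134  0.03044574] 0.0005124908530395315
195 [ 0.0315 -0.0001 -0.0053]
200 [ 0.0295 -0.0001 -0.0067]
205 [ 0.0271 -0.0001 -0.007 ]
215 [ 0.0221 -0.0001 -0.0066]
230 [ 0.0291 -0.0001 -0.0457]
260 [ 0.0179 -0.0001 -0.0457]
```

The cup is held: axis 21.3 mm behind the TCP, bore on tool +x, centred within about 0.5 mm. Now I'll carry it to the gauge at height, turning the bore to face the plug (-224° of yaw, through the joint-7 side that has range).

Emit:
{"method": "move_arm", "body": {"increments": "0.3 2 -8 3 0 0 -0.163; 0.3 2 -8 0 0 0 -0.163; 0.3 2 -8 0 0 0 -0.163; 0.3 2 -8 0 0 0 -0.163; 0.3 2 -8 0 0 0 -0.163; 0.3 2 -8 0 0 0 -0.163; 0.3 2 -8 0 0 0 -0.163; 0.3 2 -8 0 0 0 -0.163"}}

```text
t: 6.4
eef_pos: [0.4914, -0.0103, 0.1792]
tool_rot: [-0.001, 0.741, 0.672, -0.001]
contact_force: [-1.0, 0.1, -2.6]
gripper_width: 0.523
```

Emit:
{"method": "move_arm", "body": {"increments": "0.3 2 -8 0 0 0 -0.163; 0.3 2 -8 0 0 0 -0.163; 0.3 2 -8 0 0 0 -0.163; 0.3 2 -8 0 0 0 -0.163; 0.3 2 -8 0 0 0 -0.163; 0.3 2 -8 0 0 0 -0.163; 0.3 2 -8 0 0 0 -0.163; 0.3 2 -8 0 0 0 -0.163"}}

```text
t: 7.4
eef_pos: [0.5073, -0.0742, 0.1791]
tool_rot: [0.0, 0.996, 0.085, -0.001]
contact_force: [0.9, 1.1, -1.5]
gripper_width: 0.52
```

Run:
```python
from station import bot, vision
from fit import *
o=bot.get_obs(); print(np.round(o["q"],3),np.round(o["eef_pos"],4),np.round(o["tool_rot"],4),o["contact_force"])
R=wr_T(o["eef_pos"],o["tool_rot"])[:3,:3]; print("psi",np.degrees(np.arctan2(R[1,0],R[0,0])))
```

```text
[-0.153  0.274  0.209  2.003 -0.073  0.874 -1.306] [ 0.5073 -0.0742  0.1791] [ 1.000e-04  9.964e-01  8.470e-02 -1.200e-03] [ 0.88627876  1.10239339 -1.46992789]
psi 9.715372362019192
```

Emit:
{"method": "move_arm", "body": {"increments": "0.3 2.6 -7.3 0 0 0 -0.185; 0.3 2.6 -7.3 0 0 0 -0.185; 0.3 2.6 -7.3 0 0 0 -0.185; 0.3 2.6 -7.3 0 0 0 -0.185; 0.3 2.7 -7.3 0 0 0 -0.185; 0.3 4 -10.8 -10 0 0 -0.185; 0.3 4 -10.8 -20 0 0 -0.1815; 0.3 0 0 0 0 0 0"}}

```text
t: 8.4
eef_pos: [0.5275, -0.1324, 0.1482]
tool_rot: [0.002, 0.848, -0.53, -0.002]
contact_force: [-0.1, -1.0, -2.5]
gripper_width: 0.518
```

Run:
```python
from station import bot, vision
from fit import *
o=bot.get_obs(); print(np.round(o["q"],3),np.round(o["eef_pos"],4),np.round(o["tool_rot"],4),o["contact_force"])
R=wr_T(o["eef_pos"],o["tool_rot"])[:3,:3]; print("psi",np.degrees(np.arctan2(R[1,0],R[0,0])),R[:,2])
p,d,c,T=grab(bot,vision,"wrist","w5"); p=p.astype(int); P=cloud(c,T,d)
sat=p.max(-1)-p.min(-1)
an=np.radians(-64.3);p0=np.array([np.cos(an),np.sin(an)])
bt=np.array([.578,-.236]); rel=P[...,:2]-bt; al=rel@p0; la=rel@np.array([-p0[1],p0[0]])
m=(al>-.09)&(al<-.02)&(abs(la)<.018)&(P[...,2]>.07)&(P[...,2]<.1)
Q=P[m]; k=(al[m]>-.05); print(len(Q),k.sum())
if k.sum()>50:
    a,c0,u,z,t,rms,res=cylfit(Q[k],.0145,(.578,-.2365,np.radians(-65)),.08)
    q=(Q[:,:2]-c0)@u
    print("plug",np.degrees(a),c0,z,rms,"nose t",np.percentile(q,[.3,1,3]),"nose",c0+u*np.percentile(q,.7))
for lo,hi,nm in [(.101,.112,"blocktop"),(.008,.017,"base")]:
    mm=(abs(al+.03)<.1)&(abs(la)<.07)&(P[...,2]>lo)&(P[...,2]<hi)&(sat<40)
    G=P[mm]; 
    if len(G)>50: print(nm,len(G),cv2.minAreaRect((G[:,:2]*1000).astype(np.float32)),G[:,2].mean())
```

```text
[-0.242  0.391  0.468  1.971 -0.231  0.836 -2.335] [ 0.5275 -0.1324  0.1482] [ 0.0017  0.8483 -0.5296 -0.0019] [-0.1071046  -1.01300989 -2.5094824 ]
psi -63.95070170106157 [-4.93294000e-03 -8.94001617e-04 -9.99987433e-01]
2709 2157
plug -64.03215758189508 [ 0.57871754 -0.23615053] 0.07962706433564712 0.0005571280122980205 nose t [-0.05948762 -0.05890674 -0.05784787] nose [ 0.55285674 -0.18305241]
blocktop 4399 ((578.1572265625, -235.24835205078125), (56.11302947998047, 29.526668548583984), 26.892377853393555) 0.10532564778540701
base 5515 ((563.2813720703125, -204.62384033203125), (84.65312957763672, 106.13640594482422), 26.055198669433594) 0.01172398960796233
```

View pics/w5.png

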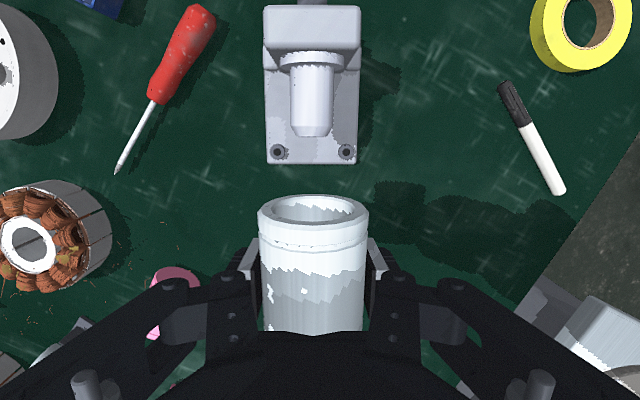

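The cup and plug line up in the wrist view, both at column 313; the cup's open rim is at rows 195–225 and the plug nose at row 137. Lateral error is under 0.5 mm and about 26 mm remains to the nose. I'll lower to plug height.

Emit:
{"method": "move_arm", "body": {"increments": "0.3 0.3 0 -15 0 0 0; 0.3 0 0 -20 0 0 0; 0.3 0 0 -20 0 0 0; 0.3 0 0 -20 0 0 0; 0.3 0 0 -14.5 0 0 0; 0.3 0 0 0 0 0 0; 0.3 0 0 0 0 0 0; 0.3 0 0 0 0 0 0"}}

```text
t: 9.45
eef_pos: [0.53, -0.1322, 0.0616]
tool_rot: [-0.0, 0.848, -0.53, 0.001]
contact_force: [-0.4, -0.0, -1.7]
gripper_width: 0.524
```

Run:
```python
from station import bot, vision
from fit import *
o=bot.get_obs(); print(np.round(o["q"],3),np.round(o["eef_pos"],4),np.round(o["tool_rot"],4),o["contact_force"],o["torque"])
R=wr_T(o["eef_pos"],o["tool_rot"])[:3,:3]; print("psi",np.degrees(np.arctan2(R[1,0],R[0,0])),R[:,2],R[2,0])
p,d,c,T=grab(bot,vision,"wrist","w6"); grab(bot,vision,"side","side6")
from inhand import inhand
s=np.load("pics/side6_p.npy"); cv2.imwrite("pics/side6c.png",cv2.resize(s[140:290,280:460,::-1],None,fx=4,fy=4))
```

```text
[-0.179  0.523  0.397  2.02  -0.323  0.657 -2.26 ] [ 0.53   -0.1322  0.0616] [-4.000e-04  8.482e-01 -5.297e-01  7.000e-04] [-0.42885984 -0.01852939 -1.7435556 ] [-0.00628722 -0.03953325 -0.03482924]
psi -63.973064650962606 [ 1.49795479e-03 -9.80167473e-05 -9.99998873e-01] 0.0007453703141741585
```

View pics/w6.png

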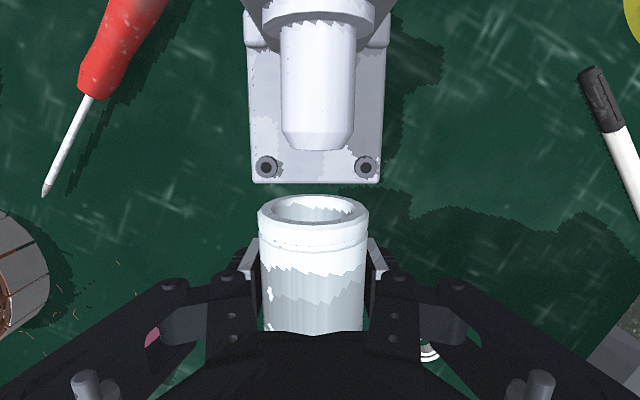

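View pics/side6c.png

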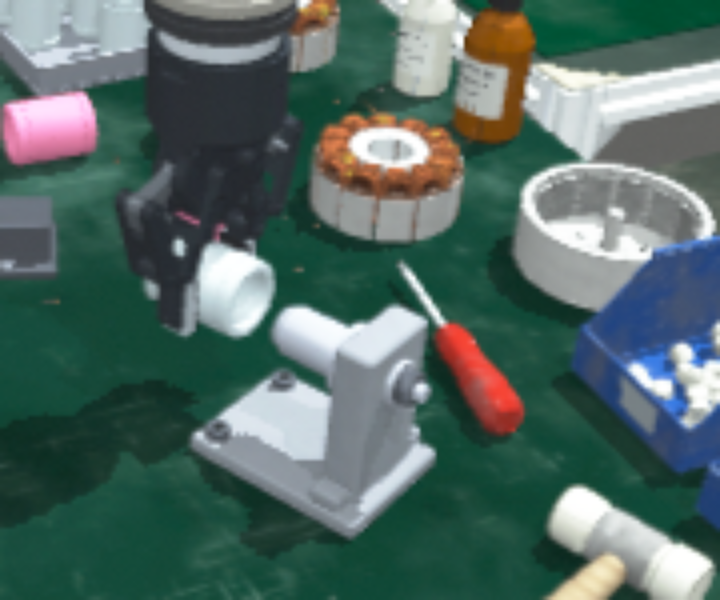

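The cup now sits about 2 mm off to the side (plug at column 318, cup at 313) and 3 mm high, so I'll trim both.

Emit:
{"method": "move_arm", "body": {"increments": "0.3 -1.7 -0.8 -3 0 0 0; 0.3 0 0 0 0 0 0; 0.3 0 0 0 0 0 0; 0.3 0 0 0 0 0 0; 0.3 0 0 0 0 0 0; 0.3 0 0 0 0 0 0; 0.3 0 0 0 0 0 0; 0.3 0 0 0 0 0 0"}}

```text
t: 10.55
eef_pos: [0.5277, -0.1329, 0.0578]
tool_rot: [0.0, 0.848, -0.53, 0.0]
contact_force: [0.4, 0.0, -1.9]
gripper_width: 0.525
```

```bash
cat > plug.py <<'E'
from station import bot, vision
from inhand import *
import sys
tag=sys.argv[1]
o=bot.get_obs(); print(np.round(o["q"],3),np.round(o["eef_pos"],4),o["contact_force"],o["torque"])
R=wr_T(o["eef_pos"],o["tool_rot"])[:3,:3]; print("psi",np.degrees(np.arctan2(R[1,0],R[0,0])),R[:,2],R[2,0])
p,d,c,T=grab(bot,vision,"wrist",tag)
Q,x,r,P=inhand(vision,tag)
print("cup y,z",x[:2]*1e3,"slope",x[2:])
# plug in tool coords
m=(P[...,0]>.06)&(P[...,0]<.085)&(abs(P[...,1])<.02)&(P[...,2]>-.045)&(P[...,2]<-.015)
m[195:]=False
Q=P[m]
def f(q):
    u=np.array([1,q[2],q[3]]);u/=np.linalg.norm(u); w=Q-[.06,q[0],q[1]]; w=w-np.outer(w@u,u); return np.linalg.norm(w,axis=1)-.0145
s=least_squares(f,[0,-.019,0,0],loss="soft_l1",f_scale=.0007)
print("plug in tool",len(Q),"at x=60: y,z",s.x[:2]*1e3,"slope",s.x[2:],np.sqrt(np.mean(f(s.x)**2)))
E
python3 plug.py w7
```

```text
[-0.175  0.527  0.394  2.025 -0.325  0.649 -2.255] [ 0.5277 -0.1329  0.0578] [ 0.40579064  0.01571777 -1.87880224] [ 0.03183552 -0.04817974  0.02162166]
psi -63.98403548003807 [-2.41934170e-06 -2.14245377e-05 -1.00000000e+00] 1.8192453881297033e-05
cup y,z [  0.05410194 -21.26183131] slope [-0.00318618 -0.01431478]
plug in tool 5679 at x=60: y,z [ -0.62343673 -21.5147507 ] slope [ 0.0045269  -0.01807291] 0.0005863852201375169
```

Cup and plug axes agree within 0.6 mm in the tool frame. I'll ease the cup on until its end is just past the nose face and feel for contact.

Emit:
{"method": "move_arm", "body": {"increments": "0.3 1.75 -3.6 0 0 0 0; 0.3 1.75 -3.6 0 0 0 0; 0.3 1.75 -3.6 0 0 0 0; 0.3 1.75 -3.6 0 0 0 0; 0.3 1.75 -3.6 0 0 0 0; 0.3 1.3 -2.7 0 0 0 0; 0.3 1.3 -2.7 0 0 0 0; 0.3 0.9 -1.8 0 0 0 0"}}

```text
t: 11.6
eef_pos: [0.54, -0.1582, 0.0578]
tool_rot: [0.0, 0.848, -0.53, 0.0]
contact_force: [-0.4, -0.5, -2.0]
gripper_width: 0.521
```

```bash
python3 plug.py w8
python3 - <<'E'
from station import bot
o=bot.get_obs();import numpy as np
u=np.array([.438,-.899]);e=o["eef_pos"][:2]
print("togo",(np.array([.5527,-.183])-e)@u*1e3,"lat",(e-[.5787,-.23615])@[.899,.438]*1e3,"Fax",o["contact_force"][:2]@u)
E
```

```text
[-0.127  0.551  0.392  1.981 -0.328  0.671 -2.216] [ 0.54   -0.1582  0.0578] [-0.43759246 -0.47065136 -1.95097276] [-0.0227732  -0.04758948 -0.00227726]
psi -63.98445230742437 [-1.00314139e-05 -4.15382637e-05 -9.99999999e-01] 3.292947263837178e-05
cup y,z [  0.03563793 -21.34497536] slope [-0.00152559  0.01684475]
plug in tool 5295 at x=60: y,z [ -0.88240041 -16.61622804] slope [ 0.02872877 -0.66708266] 0.0022381718322662296
togo 27.519669905488833 lat -0.6668667713373898 Fax 0.07256776021099817
```

View pics/w8.png

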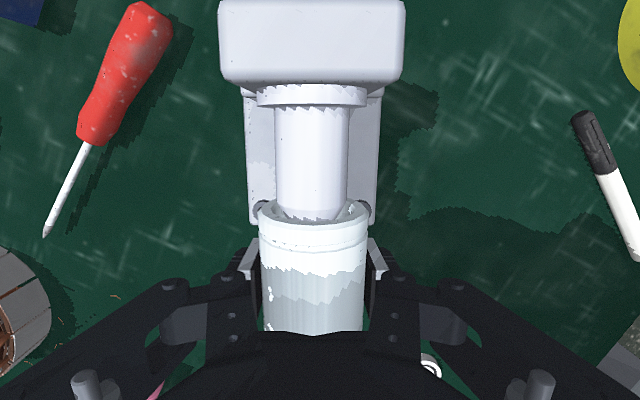

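The nose (column 312) is entering the bore mouth with no force, so this end has the bore. I'll push on slowly.

Emit:
{"method": "move_arm", "body": {"increments": "0.3 1.3 -2.1 0 0 0 0; 0.3 1.1 -2.25 0 0 0 0; 0.3 1.1 -2.25 0 0 0 0; 0.3 1.1 -2.25 0 0 0 0; 0.3 1.1 -2.25 0 0 0 0; 0.3 1.1 -2.25 0 0 0 0; 0.3 1.1 -2.25 0 0 0 0; 0.3 1.1 -2.25 0 0 0 0"}}

```text
t: 12.65
eef_pos: [0.549, -0.1761, 0.0578]
tool_rot: [0.0, 0.848, -0.53, -0.0]
contact_force: [1.2, -0.0, -1.3]
gripper_width: 0.522
```

```bash
cat > ax.py <<'E'
from station import bot
import numpy as np
o=bot.get_obs()
u=np.array([.438,-.899]);e=o["eef_pos"][:2];f=o["contact_force"];n=np.array([.899,.438])
print("togo",round((np.array([.5527,-.183])-e)@u*1e3,2),"lat",round((e-[.5787,-.23615])@n*1e3,2),"z",o["eef_pos"][2],"Fax",f[:2]@u,"Flat",f[:2]@n,"Fz",f[2],"M",np.round(o["torque"],2),np.round(o["q"],3))
E
python3 ax.py
```

```text
togo 7.8 lat -0.39 z 0.057794629924720314 Fax 0.5580489856521705 Flat 1.0478152573257273 Fz -1.3420251388791677 M [-0.02 -0.02 -0.04] [-0.095  0.568  0.391  1.948 -0.329  0.687 -2.19 ]
```

Emit:
{"method": "move_arm", "body": {"increments": "0.3 0.5 -1 0 0 0 0; 0.3 0.5 -1 0 0 0 0; 0.3 0.5 -1 0 0 0 0; 0.3 0.5 -1 0 0 0 0; 0.3 0.4 -0.8 0 0 0 0; 0.3 0.4 -0.8 0 0 0 0; 0.3 0.2 -0.5 0 0 0 0; 0.3 0 0 0 0 0 0"}}

```text
t: 13.65
eef_pos: [0.5516, -0.1813, 0.0577]
tool_rot: [-0.0, 0.848, -0.53, -0.001]
contact_force: [-2.7, 3.8, 0.6]
gripper_width: 0.521
```

```bash
python3 ax.py
```

```text
togo 2.04 lat -0.31 z 0.057710067978143736 Fax -4.613272609812493 Flat -0.7097033530754931 Fz 0.5569344208001847 M [0.77 0.42 0.02] [-0.084  0.574  0.39   1.937 -0.33   0.694 -2.181]
```

Resistance is starting: about 5 N at the expected depth. I'll push a little more to confirm it is against the bore floor.

Emit:
{"method": "move_arm", "body": {"increments": "0.3 0.2 -0.4 0 0 0 0; 0.3 0.2 -0.4 0 0 0 0; 0.3 0.2 -0.4 0 0 0 0; 0.3 0.2 -0.4 0 0 0 0; 0.3 0 0 0 0 0 0; 0.3 0 0 0 0 0 0; 0.3 0 0 0 0 0 0; 0.3 0 0 0 0 0 0"}}

```text
t: 14.65
eef_pos: [0.5517, -0.1813, 0.0576]
tool_rot: [-0.001, 0.848, -0.529, -0.002]
contact_force: [-4.9, 8.0, 5.1]
gripper_width: 0.523
```

```bash
python3 ax.py; python3 plug.py w9
```

```text
togo 2.02 lat -0.27 z 0.05757287411512343 Fax -9.347817452545126 Flat -0.9352288943391229 Fz 5.084882539922911 M [ 1.64  0.99 -0.04] [-0.082  0.575  0.389  1.935 -0.331  0.697 -2.179]
[-0.082  0.575  0.389  1.935 -0.331  0.697 -2.179] [ 0.5517 -0.1813  0.0576] [-4.93489275  7.99369792  5.08488254] [ 1.63828729  0.99488448 -0.03667807]
psi -63.903155527198756 [-0.00291664  0.00334838 -0.99999014] -0.004290026246461916
cup y,z [  0.02834861 -21.37740376] slope [-0.00274825  0.0237222 ]
plug in tool 1475 at x=60: y,z [ -1.28332263 -30.36340123] slope [0.09582943 0.76043073] 0.0023363242893072104
```

View pics/w9.png

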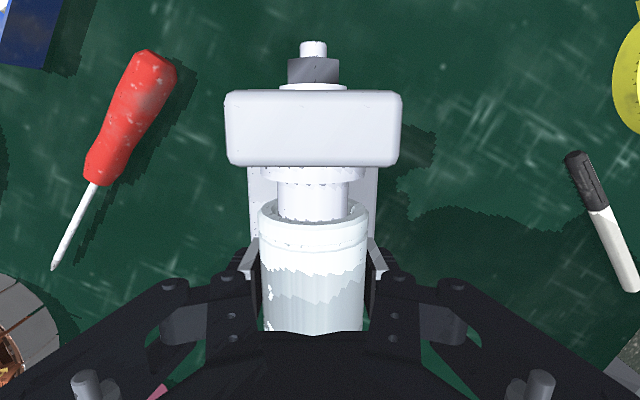

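Run:
```python
from station import vision
from inhand import *
Q,x,r,P=inhand(vision,"w9")
for v in range(160,240,3): print(v,np.round(P[v,305]*1e3,1),np.round(P[v,350]*1e3,1))
```

```text
160 [ 53.9  -2.4 -48. ] [ 53.8  11.7 -47.8]
163 [ 52.9  -2.4 -48. ] [ 52.8  11.8 -46.9]
166 [ 51.5  -2.5 -44.5] [ 51.5  12.1 -44.6]
169 [ 50.3  -2.6 -43.2] [ 49.5  13.  -38.3]
172 [ 49.2  -2.6 -42.5] [ 48.4  13.1 -37.5]
175 [ 47.9  -2.6 -40.9] [ 47.4  13.1 -37.9]
178 [ 47.2  -2.6 -42.9] [ 46.4  13.1 -38.3]
181 [ 46.   -2.6 -41.9] [28.9 23.8 45.8]
184 [ 43.8  -2.8 -36.5] [26.8 23.9 46.3]
187 [ 42.7  -2.8 -36.2] [24.7 24.1 47.2]
190 [ 41.5  -2.8 -36. ] [23.2 23.9 45.2]
193 [ 40.3  -2.8 -35.6] [21.1 24.  45.5]
196 [ 39.4  -2.8 -36.5] [19.1 24.1 45.7]
199 [ 38.5  -2.8 -37.1] [ 31.5  16.9 -10.2]
202 [ 36.8  -2.8 -35. ] [ 31.5  16.3 -15.2]
205 [ 36.   -2.8 -36.4] [ 30.8  16.  -17.8]
208 [ 34.9  -2.8 -36.5] [ 29.9  15.9 -19.3]
211 [ 33.7  -2.8 -36.3] [ 28.8  15.8 -20. ]
214 [ 32.7  -2.8 -36.7] [ 27.   16.1 -18.4]
217 [ 31.5  -2.8 -36.7] [ 31.1  13.9 -35.3]
220 [ 30.3  -2.8 -36.6] [ 31.2  13.5 -39.2]
223 [ 30.9  -2.7 -41.7] [ 30.1  13.5 -39.3]
226 [ 30.6  -2.7 -44. ] [ 29.5  13.3 -40.8]
229 [ 29.5  -2.7 -44. ] [ 28.3  13.4 -40.6]
232 [ 28.6  -2.7 -44.6] [ 27.1  13.4 -40.6]
235 [ 27.2  -2.7 -43.7] [ 25.4  13.6 -39.3]
238 [ 26.3  -2.7 -44.4] [ 24.8  13.5 -40.6]
```

The collar-to-rim gap measures about 14 mm, which is 50−30−6, so the bore is fully home. A further 1.8 mm of commanded push gave no advance and the force rose to 9 N. I'll back straight off.

Emit:
{"method": "move_arm", "body": {"increments": "0.3 -1.3 2.7 0 0 0 0; 0.3 -2.6 5.4 0 0 0 0; 0.3 -3.5 7.2 0 0 0 0; 0.3 -4.4 9 0 0 0 0; 0.3 -4.4 9 0 0 0 0; 0.3 -5.3 10.8 0 0 0 0; 0.3 -5.3 10.8 0 0 0 0; 0.3 -5.3 10.8 0 0 0 0"}}

```text
t: 15.7
eef_pos: [0.5203, -0.1171, 0.0578]
tool_rot: [-0.0, 0.848, -0.53, -0.0]
contact_force: [-0.1, 0.1, -2.2]
gripper_width: 0.52
```

```bash
python3 ax.py
python3 - <<'E'
# orientation model check with logged states
from h import *
L=[([-0.108,.478,.022,1.556,-.012,1.109,-.083],[-.001,.707,.707,-.001]),([.311,.427,.103,1.64,-.049,1.078,.429],[0,.707,.707,0]),
([.007,.171,-.288,1.993,.058,.985,.912],[.0002,.1744,.9847,.0002]),([-.043,.44,-.24,2.14,.185,.58,.797],[0,.178,.984,0]),
([-.153,.274,.209,2.003,-.073,.874,-1.306],[.0001,.9964,.0847,-.0012]),([-.242,.391,.468,1.971,-.231,.836,-2.335],[.0017,.8483,-.5296,-.0019]),
([-.175,.527,.394,2.025,-.325,.649,-2.255],[0,.848,-.53,0]),([-.082,.575,.389,1.935,-.331,.697,-2.179],[-.001,.848,-.529,-.002])]
import itertools
best=[]
for sg in itertools.product([1,-1],repeat=4):
  Ms=[]
  for q,t in L:
    q=np.array(q)*1.0
    R=Rn.from_euler("ZYZYZYZ"[0:3],[sg[0]*q[0],q[1],sg[1]*q[2]])*Rn.from_euler("YZ",[q[3],sg[2]*q[4]])*Rn.from_euler("YZ",[q[5],sg[3]*q[6]])
    Rt=Rn.from_quat([t[1],t[2],t[3],t[0]])
    Ms.append(R.inv()*Rt)
  m=Rn.concatenate(Ms); mean=m.mean(); e=np.degrees((m*mean.inv()).magnitude())
  best.append((e.max(),sg,np.round(mean.as_euler("ZYX",degrees=True),1),np.round(e,1)))
for b in sorted(best,key=lambda b:b[0])[:4]: print(b)
E
```

```text
togo 73.45 lat -0.36 z 0.057832408685990655 Fax -0.11473496690765836 Flat -0.06568018595642762 Fz -2.216253722767331 M [-0.02  0.01 -0.01] [-0.206  0.514  0.395  2.05  -0.324  0.636 -2.281]
(np.float64(0.07877032769451216), (-1, -1, -1, -1), array([90., -0.,  0.]), array([0.1, 0.1, 0. , 0. , 0. , 0. , 0. , 0. ]))
(np.float64(25.719405531779465), (-1, -1, 1, -1), array([97.5, -6.3,  8.2]), array([13.1, 15.6, 12.5, 25.7,  8.2, 13.8, 25. , 25.4]))
(np.float64(39.97205292221992), (1, -1, 1, -1), array([90.4, -4.5,  9.6]), array([16.8, 40. ,  6.5, 23.6, 15.2, 13.8, 14.9, 23.4]))
(np.float64(42.42560558435721), (1, 1, -1, -1), array([95.9,  7.8, -6.2]), array([19.8, 42.4, 38.4, 36.5,  8.6, 19. , 18.3, 26.2]))
```

Orientation model fits to 0.1°. Next I'll fit the link lengths from the logged poses and check that the tool-horizontal final pose can be reached.

```bash
cat > kin.py <<'E'
from h import *
from scipy.optimize import least_squares
D=[([-0.108,.478,.022,1.556,-.012,1.109,-.083],[.6745,0,.2305]),([.311,.427,.103,1.64,-.049,1.078,.429],[.5701,-.2993,.2309]),
([.007,.171,-.288,1.993,.058,.985,.912],[.476,.0581,.2315]),([-.043,.44,-.24,2.14,.185,.58,.797],[.4775,.0539,.0522]),
([.009,.239,-.288,2.053,.089,.863,.882],[.475,.0533,.1762]),
([-.153,.274,.209,2.003,-.073,.874,-1.306],[.5073,-.0742,.1791]),([-.242,.391,.468,1.971,-.231,.836,-2.335],[.5275,-.1324,.1482]),
([-.175,.527,.394,2.025,-.325,.649,-2.255],[.5277,-.1329,.0578]),([-.082,.575,.389,1.935,-.331,.697,-2.179],[.5517,-.1813,.0576]),([-.206,.514,.395,2.05,-.324,.636,-2.281],[.5203,-.1171,.0578])]
LO=np.array([-2.96,-.34,-1.41,.24,-1.37,.17,-2.96]);HI=np.array([2.96,2.1,1.46,2.44,4.51,1.92,2.96])
def frames(q):
    R=Rn.identity();out=[]
    for i,v in enumerate(q):
        R=R*Rn.from_euler("Z" if i%2==0 else "Y",-v if i%2==0 else v); out.append(R.as_matrix())
    out[-1]=out[-1]@Rn.from_euler("Z",90,degrees=True).as_matrix(); return out
def J(q):
    F=frames(q); cols=[np.array([0,0,1.])]
    for k in range(7):
        pass
    A=np.c_[np.array([0,0,1.]),F[0][:,0],F[0][:,1],F[1][:,2],F[2][:,0],F[2][:,1],F[3][:,2],F[4][:,0],F[4][:,1],F[5][:,2]]
    return A
A=np.vstack([J(q) for q,_ in D]);b=np.concatenate([p for _,p in D])
lam=1e-4
x=np.linalg.solve(A.T@A+lam*np.eye(A.shape[1])*np.r_[.01,1,1,.01,1,1,.01,1,1,.01],A.T@b)
def fk(q): return J(q)@x,frames(q)[-1]
if __name__=="__main__":
    print(np.round(x,3)); print(np.round((A@x-b).reshape(-1,3)*1e3,1))
E
python3 kin.py
```

```text
[ 0.283  0.001 -0.031  0.541 -0.001 -0.03   0.472 -0.    -0.001  0.323]
[[ 0.1  0.2  0.1]
 [-0.   0.1 -0.2]
 [-0.1 -0.1 -0.2]
 [-0.   0.  -0. ]
 [ 0.1 -0.1  0.3]
 [-0.1  0.1  0.1]
 [ 0.  -0.  -0.2]
 [-0.1  0.   0.1]
 [-0.1 -0.2  0.1]
 [ 0.2 -0.  -0.1]]
```

```bash
cat > ik.py <<'E'
from kin import *
mid=(LO+HI)/2
def target(th,cup,tilt):
    # bore heading th before tilt; tilt 0 = tool down, pi/2 = bore up. returns TCP pos, R
    hd=np.array([np.cos(th),np.sin(th),0]);Z=np.array([0,0,1.])
    zx=-np.cos(tilt)*Z+np.sin(tilt)*hd; xx=np.cos(tilt)*hd+np.sin(tilt)*Z
    R=np.c_[xx,np.cross(zx,xx),zx]; return np.array(cup)+R@[0,0,.0213],R
def solve(p,R,q0,w=.003):
    def f(q):
        pp,RR=fk(q); return np.r_[(pp-p)*10,Rn.from_matrix(R.T@RR).as_rotvec()*3,(q-q0)*w]
    s=least_squares(f,np.clip(q0,LO+.011,HI-.011),bounds=(LO+.01,HI-.01)); q=s.x; pp,RR=fk(q)
    return q,np.linalg.norm(pp-p),np.linalg.norm(Rn.from_matrix(R.T@RR).as_rotvec())
E
cat > run.py <<'E'
from ik import *
qn=np.array([-0.206,.514,.395,2.05,-.324,.636,-2.281])
qd=np.array([0.0,.2,0,2.0,0,.9,.1])
for thd in (60,80,100,120,140):
  for cup in ([.5,.1,.2],[.5,.2,.2],[.5,0,.2],[.6,.1,.2],[.45,.1,.2]):
    th=np.radians(thd); q=qd; ok=True; worst=9; 
    p,R=target(th,[cup[0],cup[1],.25],0); q,ep,er=solve(p,R,q,.02)
    for t in np.linspace(0,np.pi/2,19):
        p,R=target(th,[cup[0],cup[1],.25-.05*t/(np.pi/2)],t); qn_,ep,er=solve(p,R,q)
        dq=abs(qn_-q).max(); q=qn_; worst=min(worst,min((q-LO).min(),(HI-q).min()))
        if ep>.002 or er>.01: ok=False;break
    print(thd,cup,ok,"tilt",round(np.degrees(t)),np.round(q,2),"marg",round(worst,3))
E
python3 run.py
```

```text
60 [0.5, 0.1, 0.2] True tilt 90 [ 1.31  1.36 -1.28  2.3  -1.33  0.36  1.38] marg 0.01
60 [0.5, 0.2, 0.2] False tilt 55 [ 0.94  0.6  -1.27  2.29 -1.36  0.18  0.7 ] marg 0.01
60 [0.5, 0, 0.2] True tilt 90 [ 1.13  0.93 -0.75  2.21 -1.36  1.02  1.32] marg 0.01
60 [0.6, 0.1, 0.2] True tilt 90 [ 1.12  1.27 -1.19  2.1  -1.36  0.5   1.3 ] marg 0.01
60 [0.45, 0.1, 0.2] True tilt 90 [ 1.4   1.4  -1.29  2.4  -1.3   0.32  1.4 ] marg 0.01
80 [0.5, 0.1, 0.2] True tilt 90 [ 0.58  0.82 -0.35  2.11 -1.35  1.36  1.29] marg 0.018
80 [0.5, 0.2, 0.2] True tilt 90 [ 0.78  1.   -0.86  2.16 -1.36  0.91  1.29] marg 0.01
80 [0.5, 0, 0.2] True tilt 90 [ 0.68  0.83 -0.26  2.01 -1.2   1.5   1.21] marg 0.168
80 [0.6, 0.1, 0.2] True tilt 90 [ 0.64  0.92 -0.53  1.89 -1.28  1.25  1.09] marg 0.088
80 [0.45, 0.1, 0.2] True tilt 90 [ 0.55  0.79 -0.27  2.22 -1.36  1.41  1.39] marg 0.01
100 [0.5, 0.1, 0.2] True tilt 90 [ 0.52  0.89 -0.37  1.89 -1.04  1.51  1.08] marg 0.325
100 [0.5, 0.2, 0.2] True tilt 90 [ 0.46  0.9  -0.51  1.94 -1.14  1.33  1.09] marg 0.228
100 [0.5, 0, 0.2] True tilt 90 [ 0.59  0.9  -0.27  1.79 -0.95 
[... 375 characters left out ...]
9
120 [0.5, 0, 0.2] True tilt 90 [ 0.47  0.97 -0.26  1.6  -0.75  1.87  1.02] marg 0.046
120 [0.6, 0.1, 0.2] True tilt 90 [ 0.39  1.07 -0.44  1.4  -0.81  1.78  0.79] marg 0.144
120 [0.45, 0.1, 0.2] True tilt 90 [ 0.39  0.9  -0.31  1.8  -0.83  1.7   1.07] marg 0.218
140 [0.5, 0.1, 0.2] True tilt 90 [ 0.33  1.04 -0.45  1.49 -0.6   1.91  0.89] marg 0.01
140 [0.5, 0.2, 0.2] True tilt 90 [ 0.19  1.03 -0.45  1.5  -0.71  1.81  0.86] marg 0.105
140 [0.5, 0, 0.2] True tilt 90 [ 0.76  1.31 -1.08  1.41 -0.21  1.91  0.45] marg 0.01
140 [0.6, 0.1, 0.2] True tilt 90 [ 0.54  1.4  -1.14  1.15 -0.23  1.91  0.33] marg 0.01
140 [0.45, 0.1, 0.2] True tilt 90 [ 0.25  0.96 -0.3   1.63 -0.64  1.9   1.04] marg 0.023
```

The final heading of about 110° with the cup at (0.50,0.20) leaves comfortable joint margins. I'll lift, carry there, and yaw back the joint-7-safe way.

Emit:
{"method": "move_arm", "body": {"increments": "0.3 0 0 15 0 0 0; 0.3 0 3 30 0 0 0; 0.3 0 5 30 0 0 0; 0.3 0 10 25 0 0 0.1; 0.3 0 20 20 0 0 0.18; 0.3 0 20 20 0 0 0.18; 0.3 0 20 20 0 0 0.18; 0.3 0 20 20 0 0 0.18"}}

```text
t: 16.7
eef_pos: [0.5208, -0.0202, 0.2397]
tool_rot: [0.0, 0.989, -0.146, 0.001]
contact_force: [1.1, 0.3, -1.9]
gripper_width: 0.521
```

Emit:
{"method": "move_arm", "body": {"increments": "0.3 -2.5 25 0 0 0 0.18; 0.3 -2.5 25 0 0 0 0.18; 0.3 -2.5 25 0 0 0 0.18; 0.3 -2.5 25 0 0 0 0.18; 0.3 -2.5 25 0 0 0 0.18; 0.3 -2.5 25 0 0 0 0.18; 0.3 -2.5 25 0 0 0 0.18; 0.3 -2.5 20 0 0 0 0.18"}}

```text
t: 17.7
eef_pos: [0.501, 0.1754, 0.2389]
tool_rot: [0.0, 0.84, 0.543, 0.001]
contact_force: [0.3, -0.2, -1.8]
gripper_width: 0.522
```

```bash
cat > st.py <<'E'
from station import bot
from ik import *
o=bot.get_obs(); R=wr_T(o["eef_pos"],o["tool_rot"])[:3,:3]
print("t",o["t"],np.round(o["q"],3),np.round(o["eef_pos"]*1e3,1),"psi",np.degrees(np.arctan2(R[1,0],R[0,0])),"F",o["contact_force"])
print("x",np.round(R[:,0],4),"z",np.round(R[:,2],4),"cup",np.round((o["eef_pos"]+R@[0,0,-.0213])*1e3,1))
E
python3 st.py
```

```text
t 17.7 [-0.447  0.232 -0.009  1.892  0.003  1.016 -0.88 ] [501.  175.4 238.9] psi 65.80204424657227 F [ 0.30430722 -0.23033254 -1.79414817]
x [4.099e-01 9.121e-01 5.000e-04] z [ 1.6e-03 -2.0e-04 -1.0e+00] cup [501.  175.4 260.2]
```

Emit:
{"method": "move_arm", "body": {"increments": "0.3 0 5 0 0 0 0.155; 0.3 0 5 0 0 0 0.154; 0.3 0 5 0 0 0 0.154; 0.3 0 5 0 0 0 0.154; 0.3 0 4 0 0 0 0.154; 0.3 -0.8 2 -1 0.1 0.036 0; 0.3 -0.8 2 -1 0.12 0.044 0; 0.3 -0.8 2 -1 0.12 0.044 0"}}

```text
t: 18.7
eef_pos: [0.4991, 0.2044, 0.2362]
tool_rot: [-0.148, 0.567, 0.804, 0.105]
contact_force: [-0.2, -0.0, -1.5]
gripper_width: 0.523
```

```bash
python3 st.py
```

```text
t 18.7 [-0.142  0.292 -0.176  1.873 -0.37   1.024  0.232] [499.1 204.4 236.2] psi 109.6588207601002 F [-2.30087403e-01 -6.58609695e-04 -1.52394322e+00]
x [-0.3143  0.8799  0.3564] z [-0.1195  0.3358 -0.9343] cup [501.6 197.2 256.1]
```

Emit:
{"method": "move_arm", "body": {"increments": "0.3 -0.8 1.7 -4.5 0.141 0.0505 0; 0.3 -0.8 1.7 -4.5 0.141 0.0505 0; 0.3 -0.8 1.7 -4.5 0.141 0.0505 0; 0.3 -0.8 1.7 -4.5 0.141 0.0505 0; 0.3 -0.8 1.7 -4.5 0.141 0.0505 0; 0.3 -0.8 1.7 -4.5 0.141 0.0505 0; 0.3 -0.8 1.7 -4.5 0.141 0.0505 0; 0.3 -0.7 1.7 -4.5 0.141 0.0505 0"}}

```text
t: 19.7
eef_pos: [0.4934, 0.2169, 0.1983]
tool_rot: [-0.575, 0.409, 0.581, 0.405]
contact_force: [0.5, 0.3, -2.3]
gripper_width: 0.52
```

```bash
python3 st.py
python3 - <<'E'
from station import bot, vision
from inhand import *
for n in ("scene","side","wrist"): grab(bot,vision,n,n+"10")
s=np.load("pics/scene10_p.npy"); cv2.imwrite("pics/scene10c.png",cv2.resize(s[60:260,180:460,::-1],None,fx=2.8,fy=2.8))
s=np.load("pics/side10_p.npy"); cv2.imwrite("pics/side10c.png",cv2.resize(s[60:260,180:460,::-1],None,fx=2.8,fy=2.8))
Q,x,r,P=inhand(vision,"wrist10"); print(len(Q),x*1e3)
E
```

```text
t 19.7 [ 0.343  0.913 -0.397  1.827 -1.041  1.491  1.041] [493.4 216.9 198.3] psi 112.8010480933489 F [ 0.50897226  0.27202375 -2.34438926]
x [-0.0039  0.0093  0.9999] z [-0.3369  0.9415 -0.0101] cup [500.6 196.9 198.5]
12281 [-8.65947522e-03 -2.20063205e+01 -1.67621020e+00 -1.37061172e+01]
```

View pics/scene10c.png

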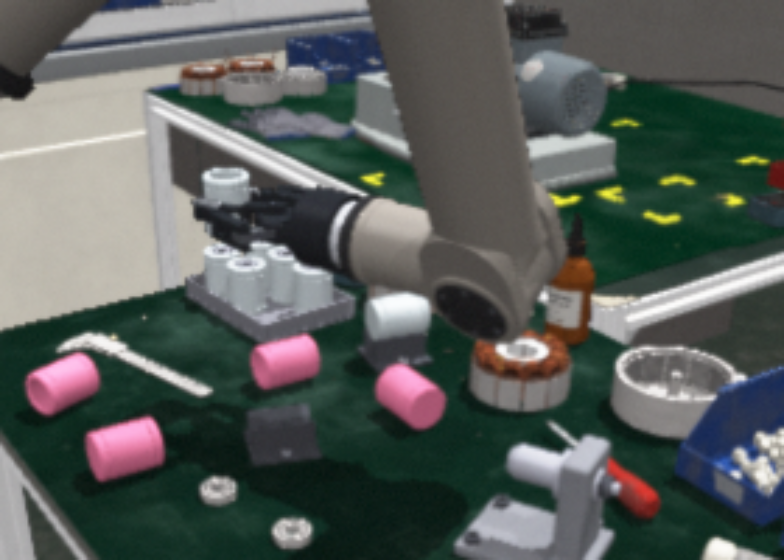

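View pics/side10c.png

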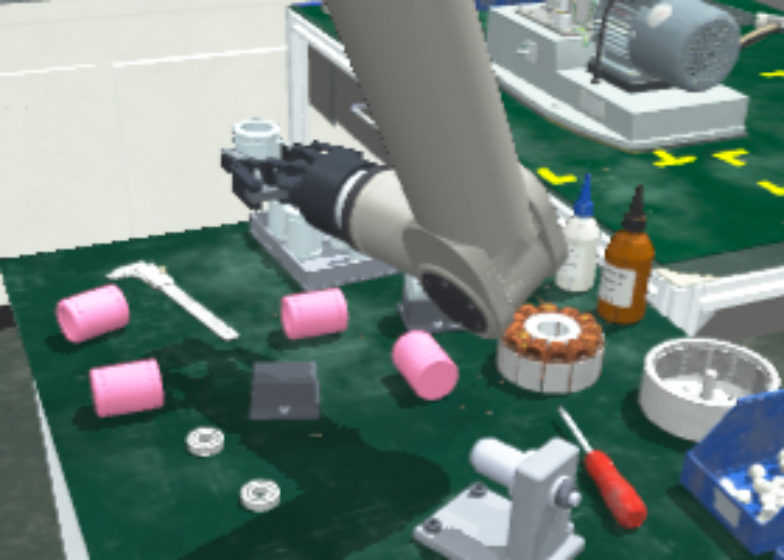

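View pics/wrist10.png

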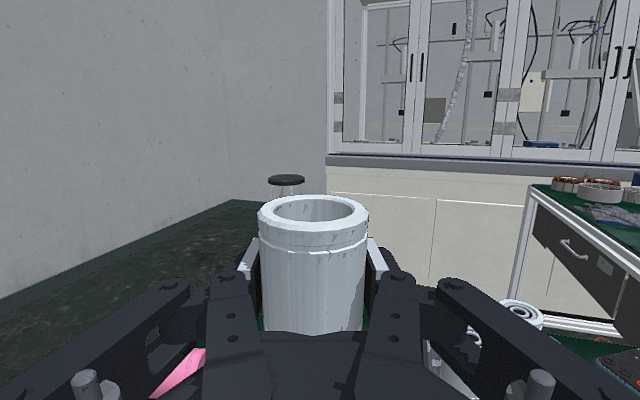

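The bore (px ~(315,208) in the wrist view) faces up, about 0.6° off, and nothing else appears disturbed. I'll make a small final levelling and then hold still.

Emit:
{"method": "move_arm", "body": {"increments": "0.3 0 0 1.5 0.009 0.003 0; 0.3 0 0 0 0 0 0; 0.3 0 0 0 0 0 0; 0.3 0 0 0 0 0 0; 0.3 0 0 0 0 0 0; 0.3 0 0 0 0 0 0; 0.3 0 0 0 0 0 0; 0.3 0 0 0 0 0 0"}}

```text
t: 20.85
eef_pos: [0.492, 0.2186, 0.2002]
tool_rot: [-0.578, 0.407, 0.579, 0.406]
contact_force: [0.4, 0.7, -1.5]
gripper_width: 0.523
```

```bash
python3 st.py
python3 - <<'E'
from station import bot, vision
from inhand import *
p,d,c,T=grab(bot,vision,"side","side11")
P=cloud(c,T,d); o=bot.get_obs(); print(np.abs(o["joint_vel"]).max(),o["gripper_width"])
m=(np.hypot(P[...,0]-.5,P[...,1]-.197)<.03)&(P[...,2]>.15)&(P[...,2]<.26); Q=P[m]; print("side: cup top z",np.percentile(Q[:,2],98),len(Q))
cv2.imwrite("pics/side11c.png",cv2.resize(p[80:160,230:330,::-1],None,fx=6,fy=6))
E
```

```text
t 20.85 [ 0.343  0.915 -0.402  1.828 -1.043  1.494  1.041] [492.  218.6 200.2] psi 73.33491015933275 F [ 0.41765782  0.67687663 -1.49957164]
x [4.0e-04 1.3e-03 1.0e+00] z [-0.339   0.9408 -0.0011] cup [499.2 198.6 200.3]
0.0018351618280818005 0.5198437507129752
side: cup top z 0.23201461274304316 262
```

View pics/side11c.png

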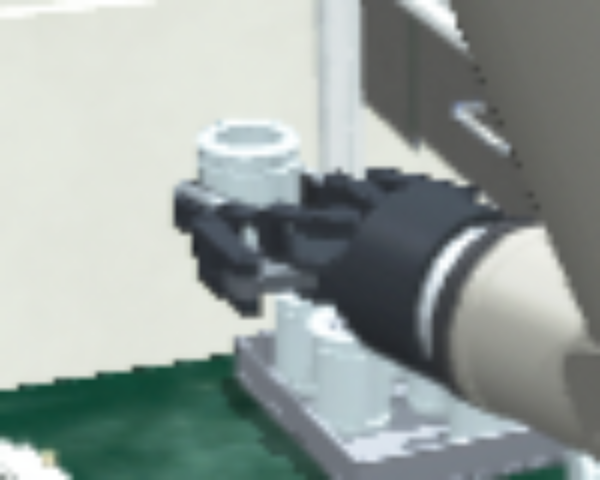

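The side crop shows the cup upright with its open bore on top (px ~(250,135)). Its centre is at z = 0.200 m and the arm is still, so I'll hand in.

```bash
python3 -c "
from station import bot
print(bot.hand_in())"
```

```text
the job is handed in; nothing more can be done
None
```

I took the near white cup from its V-rest and pushed its bore fully home on the plug gauge. I then turned it bore up and handed in with it held still at about 20 cm. That took about 21 of the 72 s.

- **Which end has the bore:** The wrist camera already showed an open mouth on the end facing the robot, so I tried that end first. It slid over the nose with almost no force; I did not try the closed end.
- **Fully home:** Force built up at the expected depth. Another 1.8 mm of commanded push gave no advance, and the axial force rose to only about 9 N. The gap from rim to collar measured about 14 mm, which is what a fully seated cup should show.
- **Final pose:** The cup's centre is at z ≈ 0.200 m. The tool axis along the cup is within about 0.1° of vertical, with no measurable joint motion.
- **Bystanders:** In the last views the far cup, bearings and tools looked undisturbed.

Two readings did not agree exactly:
- The plug fit put the nose about 2 mm farther in than the stop I felt. The base-plate measurement agreed with the stop to about 0.2 mm.
- The in-hand cup fit shows a tilt of about 0.8°. The plug showed nearly the same tilt, so I took it as camera calibration bias and did not correct it.

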